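# Set out the slide staining station

## Robot

A 6-joint arm with a two-finger parallel gripper is mounted at the origin on a cart in front of the work surface, level with it; the furniture and walls round the work are solid. World frame = base frame: x ahead of the robot, y to its left, z up, the work surface at z = 0. Lengths are in mm, angles in rad, forces in N, time in s.
With the tool pointing down it reaches from about 375 to 900 mm from the base axis. Payload 3.1 kg.
Tool frame: the origin (TCP) lies at the very end of the fingers, on their centre line; the grasp point (between the pads) lies 19 mm behind it (r.grasp_offset is the distance from the TCP to the grasp point, in mm); z points along the fingers, y is the direction in which the jaws open and shut (so a half turn about z gives the same grasp; the last joint's range is limited). The gripper opens to 87 mm and grips with 3 to 60 N. Pads are 19 mm wide; open, the fingers measure 117 mm over their backs; the gripper's body (75 mm by 190 mm) begins 51 mm behind the grasp point.
Start: joints at [1.137, 0.527, 1.433, -0, 1.181, -0.178], TCP at [158.097, 604.65, 222.548] pointing down, gripper open.
Joint ranges: [-3.08, 3.08], [-0.75, 2.2], [0.22, 2.44], [-1.43, 4.57], [0, 2.65], [-2.85, 2.85]. Speed limits (rad/s): [2.79, 2.79, 3.14, 3.14, 3.14, 3.14].

## Interface

Orientations are given as a 3x3 rotation matrix whose columns are the frame's x, y, z axes.
In Python, from plant import r, sensors, grab_frame, ticket gives the robot as it stands. The module is installed in compiled form; this text tells all that it offers. Calls block until the motion is done:
- r.move_to(position, orientation): joint-space move of the TCP to a pose.
- r.move_l(position, speed=150, orientation=None, f_stop=None): straight line of the TCP; orientation=None keeps the orientation; speed is the mean speed in mm/s. With f_stop (N) it stops when the force on the tool has changed by that much, and returns True; else False.
- r.movej(angles): joint-space move.
- r.gripper_open() and r.close_gripper(newtons=None): open the fingers fully, or close them until they stop; newtons is the grip in N (None keeps the last).
- r.sleep(seconds).
- r.inverse_kinematics(position, orientation): joint angles nearest the present ones, or None.
- sensors.get_state(): the state.
- grab_frame(name): name is "side" or "top"; returns a dict with "color" (384x512x3 uint8, red, green, blue), "depth" (384x512 float32, mm along the optical axis (not along the pixel's ray), 0 where there is no reading), "mtx" (3x3 intrinsics, pixels), "view" (4x4, takes a point from world to camera coordinates). Camera axes: x right, y up, looking along -z (the intrinsics and any distortion apply to the point x, -y, -z); pixel columns grow to the right and rows downward; lengths in mm; the calibration is good to about 2 mm. A picture is of the moment at which its call begins.
A pose or a line that the arm cannot do raises r.PlanningError and nothing moves.
- ticket.hand_in(): hands the job in, once; it reports no verdict.
The state is a dict: "time": time; "joint_pos": joint angles; "joint_velocities": joint speeds; "tau": joint torques, N m; "eef_pos": TCP position; "ee_rot": TCP orientation; "ft_force": force on the tool from outside, world axes, zero at the start; "ft_torque": the same for the moment, N m; "finger_gap": finger opening in mm.
Only numpy, scipy, OpenCV 4.12 (cv2) and the standard library are available. Lean on these libraries where they do the work, as an engineer would, in place of code of your own. Each camera call takes 0.05 s, during which the arm holds its last target. There are 200 camera calls.

## Task

Set out the staining station. Stand the beaker midway between the slide box and the slide rack, which are in line one behind the other; square to that line, stand the staining jar 10 cm to the left of the beaker and the brown dropper bottle 10 cm to its right (centre to centre, left and right as the robot sees them), and lay the timer flat in the middle of the slide box's lid, with its edges parallel to the box's. Leave everything upright, at rest and released, and do not disturb the oil bottle, the mould stack or the wax block.

Things in the scene. Friction and masses are not known exactly. Their poses are not given: they have to be found in the camera images.
- slide_box: Closed flat blue box for slides with a small white catch at the front, 86 (x) x 98 (y) x 30 mm; fixed to the bench. Lid top is flat at z = 30 mm. Origin: centre of its underside; z up. Its x axis runs away from the robot (within 0.2 rad), along the line through the slide rack; y points left. It stands either behind or in front of the rack, 220 mm away centre to centre.
- slide_rack: Open steel wire rack holding glass slides, with a tall bail handle, 25 (x) x 103 (y) x 64 mm; fixed to the bench. Origin: centre of its underside; z up. Its axes are parallel to the slide box's and its centre lies on the box's x axis, 220 mm from the box in front or behind.
- beaker: Small open glass beaker, dark in its lower half; body 48 mm in diameter up to z = 58 mm, rim 52 mm in diameter, 65 mm tall, 35 to 70 g. Origin: centre of its underside; z up. 
- staining_jar: Round glass jar, pinkish, with a white closed lid fixed on and a knob on top; body 52 mm in diameter, lid 54 mm in diameter from z = 85 to 99 mm, knob 18 mm in diameter up to 114 mm; 100 to 200 g. Origin: centre of its underside; z up. 
- dropper_bottle: Brown round bottle with a label and a black rubber dropper bulb; body 32 mm in diameter up to about z = 60 mm, collar 24 mm in diameter up to 77 mm, bulb 13 mm in diameter up to 102 mm; 70 g. Origin: centre of its underside; z up. 
- timer: Flat square white bench timer with a grey display and three small buttons on top, 66 x 66 mm, body 16 mm high, 20 mm with the buttons; 50 to 100 g. Starts nearest the robot, turned up to 0.4 rad. Origin: centre of its underside; x and y along its edges, z up.
- oil_bottle: Loose bystander, to be left alone. White round bottle with a pointed green nozzle, 38 mm in diameter, 98 mm tall; stands among the beaker, jar and dropper bottle (these four stand in a two by two block about 130 mm apart in x and 105 mm in y, in any order). Origin: centre of its underside; z up. 
- mould_stack: Loose bystander, to be left alone. Small stack of steel moulds, 30 x 39 x 22 mm, at the right near the robot. Origin: centre of its underside; z up. 
- wax_block: Loose bystander, to be left alone. Off-white block of wax, 32 x 44 x 18 mm, behind the bottles. Origin: centre of its underside; z up. 

How it is judged (in metres and radians):
At the end, for the whole second after the job is handed in: Beaker within 15 mm of the midpoint of box and rack; jar and dropper bottle within 15 mm of 100 mm left and right of it, 80 to 120 mm from the beaker; upright within 0.1 rad. Timer flat on the lid, centred within 13 mm, edges parallel within 0.2 rad (any quarter turn). All at rest (((x of beaker in the frame of slide_box between -0.125 and -0.095 m and x of beaker in the frame of slide_rack between 0.095 and 0.125 m) or (x of beaker in the frame of slide_box between 0.095 and 0.125 m and x of beaker in the frame of slide_rack between -0.125 and -0.095 m)) and y of beaker in the frame of slide_box between -0.015 and 0.015 m and angle between each of beaker, staining_jar, dropper_bottle, timer's own z axis and vertical below 0.1 rad and height (world z) of each of beaker, staining_jar, dropper_bottle below 0.008 m and linear speed of each of beaker, staining_jar, dropper_bottle, timer below 0.02 m/s and angular speed of each of beaker, staining_jar, dropper_bottle, timer below 0.2 rad/s and ((x of staining_jar in the frame of slide_box between -0.125 and -0.095 m and x of staining_jar in the frame of slide_rack between 0.095 and 0.125 m) or (x of staining_jar in the frame of slide_box between 0.095 and 0.125 m and x of staining_jar in the frame of slide_rack between -0.125 and -0.095 m)) and y of staining_jar in the frame of slide_box between 0.085 and 0.115 m and ((x of dropper_bottle in the frame of slide_box between -0.125 and -0.095 m and x of dropper_bottle in the frame of slide_rack between 0.095 and 0.125 m) or (x of dropper_bottle in the frame of slide_box between 0.095 and 0.125 m and x of dropper_bottle in the frame of slide_rack between -0.125 and -0.095 m)) and y of dropper_bottle in the frame of slide_box between -0.115 and -0.085 m and horizontal distance between staining_jar and beaker between 0.08 and 0.12 m and horizontal distance between dropper_bottle and beaker between 0.08 and 0.12 m and x of timer in the frame of slide_box between -0.013 and 0.013 m and y of timer in the frame of slide_box between -0.013 and 0.013 m and z of timer in the frame of slide_box between 0.025 and 0.035 m and (angle between the x axis of timer and the x axis of slide_box, either way round below 0.2 rad or angle between the x axis of timer and the y axis of slide_box, either way round below 0.2 rad)); the robot touches nothing.
It fails at once if the oil bottle is moved more than 20 mm from where it stood (distance of oil_bottle from where it was at the start of the episode above 0.02 m).
It fails at once if the mould stack is moved more than 20 mm from where it stood (distance of mould_stack from where it was at the start of the episode above 0.02 m).
It fails at once if the wax block is moved more than 20 mm from where it stood (distance of wax_block from where it was at the start of the episode above 0.02 m).
It also fails if it takes over 128 s, if anything falls off the work surface, if the arm or the gripper's body presses on something with over 40 N, if the wrist force passes 120 N, or if a joint passes its speed limit or range.

## Working session

There is one attempt and no reset: what is moved stays moved. The work goes in short steps, each a Python script; the robot and the scene stay as the last script left them, time stands still between calls to the robot, and variables do not carry over. Pictures are saved under pics/ and viewed, about 12 in all and at most 16, crops included, and the job is handed in when it is done.

```bash
mkdir -p pics; cat > h.py <<'E'
import numpy as np, cv2
from plant import r, sensors, grab_frame, ticket
def save(f,n): cv2.imwrite('pics/'+n+'.png', cv2.cvtColor(f['color'],cv2.COLOR_RGB2BGR))
def world(f):
    d=f['depth'].astype(float); h,w=d.shape; K=f['mtx']
    v,u=np.mgrid[:h,:w]
    X=(u-K[0,2])/K[0,0]*d; Y=(v-K[1,2])/K[1,1]*d
    P=np.stack([X,-Y,-d,np.ones_like(d)],-1)@np.linalg.inv(f['view']).T
    return P[...,:3]
E
python3 - <<'E'
from h import *
for n in('top','side'):
    f=grab_frame(n); save(f,n+'0'); np.savez(n+'0.npz',**f)
    print(n,f.keys(),f['mtx'],np.linalg.inv(f['view']).round(3),(f['depth']==0).mean())
print(sensors.get_state())
E
```

```text
top dict_keys(['color', 'depth', 'mtx', 'view']) [[492.47703045   0.         259.87728914]
 [  0.         492.47703045 194.55931584]
 [  0.           0.           1.        ]] [[ 1.400000e-02  9.940000e-01 -1.060000e-01  4.856280e+02]
 [-1.000000e+00  1.700000e-02  2.400000e-02 -8.494100e+01]
 [ 2.500000e-02  1.060000e-01  9.940000e-01  1.145141e+03]
 [ 0.000000e+00  0.000000e+00  0.000000e+00  1.000000e+00]] 0.004007975260416667
side dict_keys(['color', 'depth', 'mtx', 'view']) [[388.83385088   0.         250.15943103]
 [  0.         388.83385088 190.98918005]
 [  0.           0.           1.        ]] [[-9.97000e-01 -3.10000e-02  6.40000e-02  6.62156e+02]
 [ 6.90000e-02 -6.52000e-01  7.55000e-01  5.44462e+02]
 [ 1.80000e-02  7.57000e-01  6.53000e-01  6.02983e+02]
 [ 0.00000e+00  0.00000e+00  0.00000e+00  1.00000e+00]] 0.0039825439453125
{'time': 0.1, 'joint_pos': array([ 1.13650329e+00,  5.28373147e-01,  1.43373060e+00,  1.80656052e-05,
        1.18139974e+00, -1.78465847e-01]), 'joint_velocities': array([ 1.06520248e-03, -2.60625847e-03, -3.10130925e-03, -1.14943704e-03,
       -3.83648831e-05, -2.99662803e-04]), 'tau': array([-1.17559316e-04, -4.40987742e+01, -1.77148980e+01,  6.34862389e-02,
        5.33889933e-02, -6.15782574e-05]), 'eef_pos': array([157.82815612, 604.08826249, 221.6833768 ]), 'ee_rot': array([[-9.67452425e-01,  2.53051642e-01, -8.19181048e-04],
       [ 2.53052719e-01,  9.67450950e-01, -1.72641317e-03],
       [ 3.55645796e-04, -1.87751860e-03, -9.99998174e-01]]), 'ft_force': array([ 0.03229386, -0.52528536, -0.91832199]), 'ft_torque': array([0.02496511, 0.01341553, 0.08746369]), 'finger_gap': 87.030280895027}
```

View pics/top0.png

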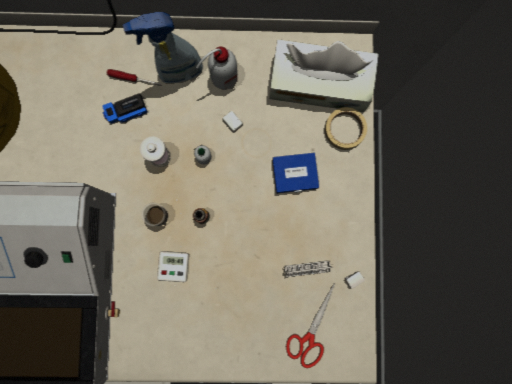

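View pics/side0.png

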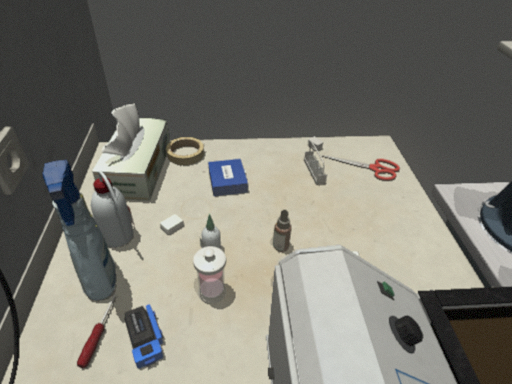

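The top view shows the jar at (154,150), oil bottle (202,155), beaker (156,216), dropper (201,216), timer (173,267), box (296,173) and rack (307,268), so the rack is in front. There is a machine at the left. The side view agrees. Next I measure by depth.

```bash
cat >> h.py <<'E'
def at(f,u,v,z):
    K=f['mtx'];T=np.linalg.inv(f['view']); d=T[:3,:3]@np.array([(u-K[0,2])/K[0,0],-(v-K[1,2])/K[1,1],-1]); o=T[:3,3]
    return o+d*(z-o[2])/d[2]
def topset(W,win,z0,z1):
    m=np.zeros(W.shape[:2],bool);m[win[1]:win[3],win[0]:win[2]]=1
    return m&(W[...,2]>z0)&(W[...,2]<z1)
def rect(P):
    c,s,a=cv2.minAreaRect(P[:,:2].astype(np.float32)); return np.round(c,1),np.round(s,1),round(((a+45)%90)-45,1)
E
python3 - <<'E'
from h import *
f=dict(np.load('top0.npz')); W=world(f)
print('table z',np.median(W[300:370,140:250,2]))
for n,win,z0,z1 in [('box',(260,140,330,205),20,40),('rack',(275,250,340,285),8,90),('timer',(150,245,195,290),8,30),('beakrim',(135,195,175,240),52,80),
 ('jarlid',(135,130,175,175),85,105),('jarknob',(135,130,175,175),106,125),('drop',(185,200,215,235),10,130),('bulb',(185,200,215,235),80,130),('oil',(185,135,220,175),10,130),('mould',(340,265,370,295),8,40),('wax',(215,105,250,135),8,40),('machine',(0,180,125,384),15,900)]:
    m=topset(W,win,z0,z1);P=W[m]
    if len(P): print(n,len(P),rect(P),'mean',P.mean(0).round(1),'min',P.min(0).round(0),'max',P.max(0).round(0))
g=dict(np.load('side0.npz')); V=world(g)
for n,win,z0,z1 in [('box',(200,150,255,205),22,40),('rack',(295,135,335,190),8,90),('jarlid',(185,240,235,300),85,105),('jarknob',(185,240,235,300),106,125),('jar',(185,240,235,305),10,84),('drop',(265,200,300,260),10,130),('table',(170,300,260,380),-30,30)]:
    m=topset(V,win,z0,z1);P=V[m]
    if len(P): print('S',n,len(P),rect(P),'mean',P.mean(0).round(1),'min',P.min(0).round(0),'max',P.max(0).round(0))
E
```

```text
table z 0.8003968694777086
box 1540 (array([ 656.6, -192.1]), array([85.5, 98.3]), 7.1) mean [ 657.3 -191.4   30.6] min [ 612. -245.   20.] max [ 703. -138.   37.]
rack 289 (array([ 438.5, -220.1]), array([ 25.3, 102.5]), 7.4) mean [ 439.1 -220.9   30.5] min [ 421. -272.    8.] max [ 456. -168.   71.]
timer 860 (array([433.2,  87.9]), array([72., 79.]), -3.2) mean [439.5  84.1  16.8] min [395.  51.   8.] max [474. 124.  26.]
beakrim 146 (array([554.6, 123.8]), array([50.4, 50.3]), -41.8) mean [555.4 127.2  62.9] min [530.  98.  53.] max [580. 149.  73.]
jarlid 455 (array([693.6, 124.5]), array([52.8, 53.8]), 33.4) mean [692.2 123.2  97.2] min [667.  98.  85.] max [721. 152. 105.]
jarknob 57 (array([694. , 124.8]), array([15.3, 16.7]), 3.0) mean [693.9 124.4 112.8] min [686. 116. 108.] max [702. 133. 118.]
drop 208 (array([553.1,  20. ]), array([31.5, 32.4]), -0.5) mean [552.3  18.2  68.3] min [537.   4.  13.] max [569.  36. 104.]
bulb 48 (array([554.2,  22.9]), array([17.8, 15.5]), 37.9) mean [553.2  21.   94.7] min [544.  12.  80.] max [560.  31. 104.]
oil 253 (array([695.2,  22.7])
[... 742 characters left out ...]
352.    8.] max [ 454. -167.   65.]
S jarlid 673 (array([690.9, 124.7]), array([53.1, 54.5]), 0.5) mean [691.3 131.2  96.3] min [664.  97.  86.] max [718. 152. 105.]
S jarknob 84 (array([691.7, 124.8]), array([15.3, 16.5]), -0.6) mean [691.7 126.1 112.3] min [683. 117. 106.] max [700. 132. 117.]
S jar 785 (array([691.4,  85.5]), array([ 46.7, 128. ]), 0.3) mean [691.  123.5  42.9] min [668.  22.  10.] max [715. 149.  83.]
S drop 566 (array([560.7,  61.8]), array([98.5, 34. ]), -11.6) mean [554.6  33.8  54.8] min [535.  11.  10.] max [573. 110. 103.]
S table 7183 (array([691.1, 211.8]), array([141.4, 159.1]), -3.2) mean [6.872e+02 2.157e+02 5.000e-01] min [608. 137.  -3.] max [767. 286.  10.]
```

```bash
cat >> h.py <<'E'
BOX=np.array([656.6,-192.1]);RACK=np.array([438.5,-220.1]);YAW=np.arctan2(*(BOX-RACK)[::-1])
MID=(BOX+RACK)/2; UX=np.array([np.cos(YAW),np.sin(YAW)]);UY=np.array([-UX[1],UX[0]])
def R(a): # jaw axis at angle a in the xy plane, or half a turn from it, whichever keeps joint 6 nearer 0
    y=np.array([np.cos(a),np.sin(a),0]);z=np.array([0,0,-1.]);return np.column_stack([np.cross(y,z),y,z])
def pose(p,a):
    best=None
    for k in(0,np.pi):
        q=r.inverse_kinematics(p,R(a+k))
        if q is not None and (best is None or abs(q[5])<abs(best[0][5])): best=(q,R(a+k))
    if best is None: raise RuntimeError('no ik')
    return best[1]
E
python3 - <<'E'
from h import *
f=dict(np.load('top0.npz')); W=world(f)
c=f['color'].astype(int); hsv=cv2.cvtColor(f['color'],cv2.COLOR_RGB2HSV)
m=np.zeros(c.shape[:2],np.uint8); m[245:290,150:197]=((hsv[245:290,150:197,1]<40)&(hsv[245:290,150:197,2]>150))*255
m=cv2.morphologyEx(m,cv2.MORPH_CLOSE,np.ones((5,5)))
cn=max(cv2.findContours(m,cv2.RETR_EXTERNAL,cv2.CHAIN_APPROX_NONE)[0],key=cv2.contourArea)
P=np.array([at(f,u,v,16) for u,v in cn[:,0]]);print('timer',rect(P))
M=W[180:384,0:125].reshape(-1,3)
for z in(20,60,100,150,200): s=M[(M[:,2]>z)];print(z,'ymin',np.percentile(s[:,1],.5).round(),'xmax',np.percentile(s[:,0],99.5).round())
r.move_l([158,604,420])
p=[560,-60,330];r.move_to(p,pose(p,0))
s=sensors.get_state();print(s['time'],s['joint_pos'],s['eef_pos'],MID,YAW,MID+100*UY,MID-100*UY)
for n in('top','side'):
    f=grab_frame(n);save(f,n+'1')
E
cd pics; python3 -c "
import cv2;cv2.imwrite('b1.png',cv2.hconcat([cv2.resize(cv2.imread(n+'1.png'),(400,300)) for n in('top','side')]))"
```

```text
timer (array([434.7,  85. ]), array([64.7, 73. ]), -3.1)
20 ymin 196.0 xmax 602.0
60 ymin 201.0 xmax 602.0
100 ymin -85.0 xmax 602.0
150 ymin -85.0 xmax 603.0
200 ymin -85.0 xmax 603.0
4.325 [-3.03785376e-01  3.34782743e-01  1.44800545e+00  2.82208613e-04
  1.35859874e+00 -3.05109851e-01] [560.12750783 -59.17887103 330.13088229] [ 547.55 -206.1 ] 0.12768305085162662 [ 534.81636018 -106.91404123] [ 560.28363982 -305.28595877]
```

View pics/b1.png

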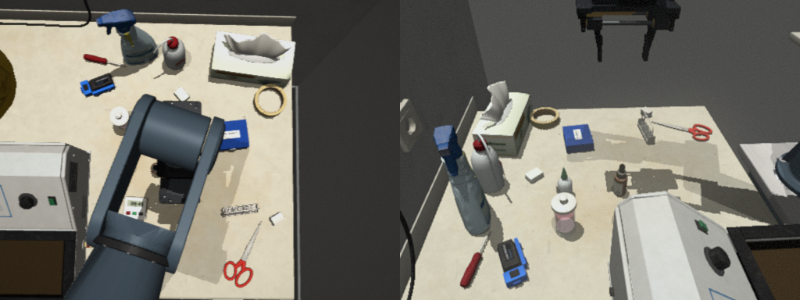

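The side view shows that the long side of the gripper body runs along the jaw axis (x), and nothing was disturbed. Next I check the arm's lateral width against the machine, and look at the timer up close.

```bash
python3 - <<'E'
from h import *
f=dict(np.load('top0.npz'))
im=cv2.cvtColor(f['color'][240:295,140:210],cv2.COLOR_RGB2BGR);cv2.imwrite('pics/t.png',cv2.resize(im,None,fx=8,fy=8,interpolation=cv2.INTER_NEAREST))
print(at(f,173.3,266.5,16))
az=-.3038;e=np.array([np.cos(az),np.sin(az)]);l=np.array([-e[1],e[0]])
for n in('top','side'):
    W=world(grab_frame(n)).reshape(-1,3);rad=W[:,:2]@e;lat=W[:,:2]@l
    for z in range(300,900,50):
        m=(W[:,2]>z)&(W[:,2]<z+50)&(abs(lat)<200)&(rad>0)&(rad<750)
        if m.sum()>10: print(n,z,m.sum(),'rad',np.percentile(rad[m],[1,99]).round(),'lat',np.percentile(lat[m],[1,99]).round())
E
```

```text
[439.01385538  81.61115182  16.        ]
top 400 1671 rad [456. 650.] lat [ 74. 162.]
top 450 222 rad [499. 522.] lat [ 74. 137.]
top 500 555 rad [498. 537.] lat [ 74. 138.]
top 550 12 rad [517. 552.] lat [ 76. 119.]
top 600 871 rad [436. 593.] lat [ 52. 152.]
top 650 14236 rad [394. 587.] lat [ 54. 166.]
top 700 9721 rad [353. 438.] lat [ 60. 162.]
top 750 24 rad [355. 363.] lat [120. 139.]
side 300 170 rad [498. 601.] lat [ 89. 137.]
side 350 566 rad [492. 605.] lat [ 86. 138.]
side 400 3989 rad [455. 633.] lat [ 74. 172.]
side 450 89 rad [498. 560.] lat [118. 140.]
```

View pics/t.png

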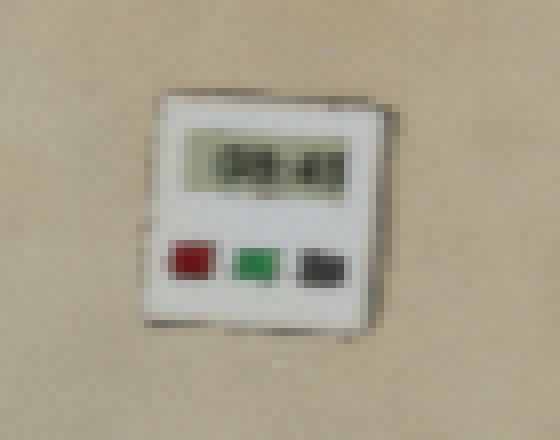

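Timer centre is (439,83), turned −0.058 rad. Now I move the beaker.

```bash
cat >> h.py <<'E'
def pp(src,a0,dst,a1,ztcp,N,dz=1.0,hi=210):
    P=lambda xy,z:[xy[0],xy[1],z]
    r.gripper_open()
    q=P(src,hi); r.move_to(q,pose(q,a0))
    r.move_l(P(src,ztcp+40),300); r.move_l(P(src,ztcp),80); r.close_gripper(N)
    g=sensors.get_state()['finger_gap']
    r.move_l(P(src,ztcp+20),80); r.move_l(P(src,hi),250)
    g2=sensors.get_state()['finger_gap']
    q=P(dst,hi); r.move_to(q,pose(q,a1))
    r.move_l(P(dst,ztcp+dz+25),250); r.move_l(P(dst,ztcp+dz),40); r.sleep(.3)
    s=sensors.get_state(); r.gripper_open()
    r.move_l(P(dst,ztcp+dz+40),80); r.move_l(P(dst,hi),300)
    print('gap',g,g2,'at release',s['eef_pos'],s['ft_force'],'t',sensors.get_state()['time'])
E
python3 - <<'E'
from h import *
pp([554.6,124],0,MID,YAW,14,8)
r.move_to([440,60,300],pose([440,60,300],0))
f=grab_frame('side');save(f,'s2')
E
```

```text
gap 48.87749578520637 49.18410590245728 at release [ 547.67558395 -206.15843998   15.14506084] [-0.25345611 -0.41027227 -0.1965667 ] t 14.3083
```

View pics/s2.png

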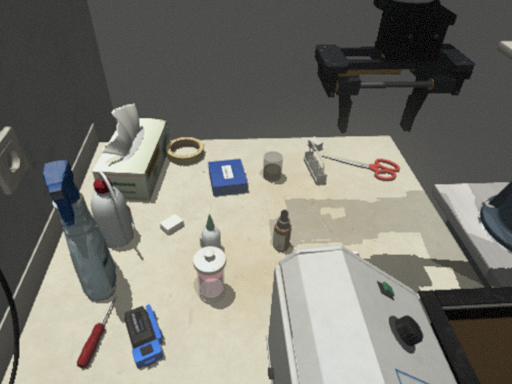

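The beaker stands upright at (272,166), between box and rack. Next is the dropper, then the jar and the timer.

```bash
python3 - <<'E'
from h import *
pp([553.5,21.3],0,MID-100*UY,YAW,37,12)
pp([692.8,124.7],0,MID+100*UY,YAW,73,20,hi=240)
s=sensors.get_state();print(s['ft_force'],s['finger_gap'])
r.move_to([440,60,300],pose([440,60,300],0))
for n in('side',):
    f=grab_frame(n);save(f,n+'3')
E
```

```text
gap 31.81253639186491 31.832885069883258 at release [ 560.35754178 -305.34828778   38.13633776] [ 0.63069964 -0.37873154 -0.35151662] t 25.1417
gap 51.97141309751599 52.41492844228115 at release [ 534.90053893 -106.94385929   74.12461291] [-0.02811536  0.36706311 -1.16194005] t 35.0417
[-0.65735573 -0.29450246 -1.26007557] 86.99433200360568
```

View pics/side3.png

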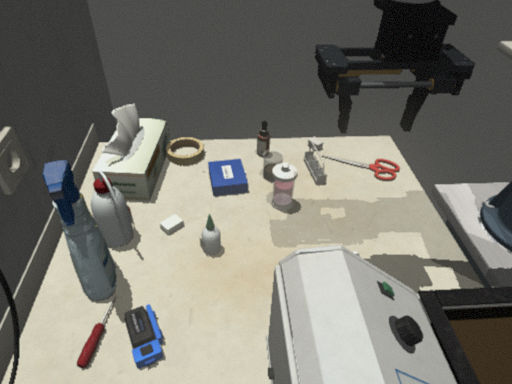

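Dropper (263,142), beaker (273,165) and jar (285,185) are upright in a row. Timer next.

```bash
python3 - <<'E'
from h import *
pp([439.2,83],-.058,BOX,YAW,3,20,dz=31)
r.move_l([500,60,420],300)
p=[158,604,420]; r.move_to(p,pose(p,1.315))
for n in('top','side'):
    f=grab_frame(n);save(f,n+'4');W=world(f);np.savez(n+'4.npz',**f)
    for nm,c,rad,z0,z1 in[('timer',BOX,60,41,60),('timerlow',BOX,60,38,60),('box',BOX,75,20,36),('beaker',MID,36,55,80),('jar',MID+100*UY,40,88,125),('drop',MID-100*UY,30,65,120),('dropbody',MID-100*UY,30,10,120),('oil',(695,22.7),30,10,120),('wax',(778,-44),40,8,30),('mould',(416,-329),40,8,40)]:
        P=W[(np.hypot(W[...,0]-c[0],W[...,1]-c[1])<rad)&(W[...,2]>z0)&(W[...,2]<z1)]
        if len(P)<8: continue
        d=np.array(rect(P)[0])-BOX; print(n,nm,len(P),*rect(P),'boxframe',(d@UX).round(1),(d@UY).round(1),'z',np.median(P[:,2]).round(1))
print(np.degrees(YAW),sensors.get_state()['time'])
im=cv2.cvtColor(f['color'],cv2.COLOR_RGB2BGR)[110:250,160:360]
t=cv2.imread('pics/top4.png')[110:290,180:380]
cv2.imwrite('pics/b4.png',cv2.hconcat([cv2.resize(im,(400,280)),cv2.resize(t,(400,360))[:280]]))
E
```

```text
gap 65.70553324010174 65.54916379786093 at release [ 656.6666435  -192.12701371   34.02939687] [ 0.05798283 -0.26526989 -0.9603965 ] t 44.8417
top timer 821 [ 657.  -190.2] [65.4 65.5] 7.1 boxframe 0.6 1.8 z 46.8
top timerlow 834 [ 657.6 -190.1] [66.6 65.6] 7.0 boxframe 1.2 1.9 z 46.7
top box 698 [ 656.6 -192.1] [86.  98.6] 7.6 boxframe 0.0 0.0 z 30.7
top beaker 133 [ 547.6 -206.9] [51.1 50.3] -27.1 boxframe -110.0 -0.8 z 64.0
top jar 510 [ 535.6 -106.9] [53.4 51.3] 0.8 boxframe -109.2 99.9 z 97.9
top drop 105 [ 560.7 -304.3] [23.3 22.5] -23.6 boxframe -109.4 -99.1 z 79.3
top dropbody 235 [ 561.8 -303.3] [33. 32.] -35.1 boxframe -108.2 -98.2 z 62.5
top oil 254 [695.5  22.8] [38.3 36.4] 35.9 boxframe 65.9 208.2 z 54.4
top wax 237 [778.6 -43.6] [43.9 30. ] 44.0 boxframe 139.9 131.8 z 18.0
top mould 199 [ 415.8 -328.4] [27.2 37. ] 32.4 boxframe -256.2 -104.5 z 22.2
side timer 489 [ 654.5 -189.2] [65.7 68.4] 7.6 boxframe -1.7 3.1 z 46.4
side timerlow 522 [ 654.6 -189.2] [65.7 68.4] 7.6 boxframe -1.6 3.1 z 46.3
side box 445 [ 653.9 -192.3] [ 85.1 103.5] 7.3 boxframe -2.7 0.1 z 30.0
side beaker 154 [ 544.7 -207.1] [50.9 52.2] 9.2 boxframe -112.9 -0.6 z 61.0
side jar 378 [ 534.1 -104.7] [50.2 53.8] -12.7 boxframe -110.4 102.3 z 97.5
side drop 107 [ 558.7 -301.3] [21.7 21.1] 10.3 boxframe -111.0 -95.8 z 78.4
side dropbody 329 [ 557.3 -299.6] [33.8 27.4] 26.3 boxframe -112.2 -94.0 z 54.2
side oil 536 [692.8  25.8] [35.4 32.2] 32.4 boxframe 63.7 211.5 z 47.5
side wax 265 [776.7 -42.9] [41.7 31.3] 42.3 boxframe 138.1 132.7 z 17.6
side mould 115 [ 412.7 -329.3] [28.6 36.8] 31.6 boxframe -259.4 -105.0 z 21.8
7.315699929152477 48.5917
```

View pics/b4.png

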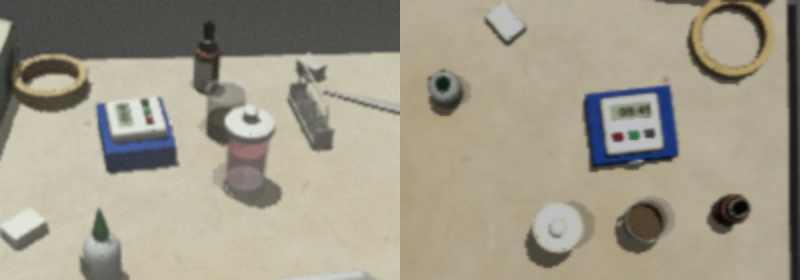

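The picture shows the jar, beaker and dropper upright in a row, and the timer square on the lid. All errors are within a few mm and the robot is clear.

```bash
python3 -c "
from h import *
r.sleep(.5);ticket.hand_in()"
```

```text
the job is handed in; nothing more can be done
```

The staining station is set out and handed in after about 49 s of robot time; the hand-in reported no verdict. Each item was moved in a single pick and place.

Final checks, in the slide box's frame (the line through box and rack is turned 7.3° in the world frame):

| Item | Target (mm) | Top camera (mm) | Side camera (mm) |
|---|---|---|---|
| Beaker | (-110, 0) | (-110.0, -0.8) | (-112.9, -0.6) |
| Staining jar | (-110, 100) | (-109.2, 99.9) | (-110.4, 102.3) |
| Dropper bottle | (-110, -100) | (-109.4, -99.1) | (-111.0, -95.8) |
| Timer | (0, 0) | (0.6, 1.8) | (-1.7, 3.1) |

- **Timer:** its edges are within 0.5° of the box's, and its top reads z ≈ 47 mm, so it lies flat on the lid.
- **Upright and clear:** everything looked upright in the last pictures, and the arm had been moved well away.
- **Bystanders:** the oil bottle and mould stack read within 1 mm of where they started. The first rectangle fit of the wax block was distorted, so I compared its mean position, which also agrees within about 1 mm.
- **Disagreement:** the two cameras differ by up to about 3 mm in places, close to their calibration error and well inside the tolerances.

No checks failed.

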